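# Find the high spot of a sander wheel on the truing stand

### The job

The rubber-tyred wheel on the truing stand runs out of true: somewhere round its tyre, hidden under the flange, is one high spot, and elsewhere a lesser bump. Take the wheel by its crank knob, turn it slowly (never faster than half a turn a second), feel where the tyre presses hardest on the pointer, and leave the wheel standing still with the middle of the high spot, not the lesser bump, on the pointer. Then let go, without having disturbed the tools lying round the stand.

Things in the scene. Friction and masses are not known exactly. Their poses are not given: they have to be found in the camera images.
- stand: Truing stand fixed to the bench: grey base plate 300 x 200 x 20 mm. Origin on the bench under the wheel's spindle; its x axis points from the spindle to the pointer, z up. The plate runs from x = -110 to +190 mm and y = -100 to +100 mm.
- wheel: Wheel lying flat on a vertical spindle: black rubber tyre, 160 mm across, 34 mm thick (50 to 84 mm above the bench). Origin on the spindle axis at the wheel's underside, 50 mm above the bench; z up, x from the spindle towards the crank knob. Turns either way without end, with a light drag of 0.06 N m, and stays where it is left.
- wheel_top (a point): Centre of the top of the aluminium flange (174 mm across, 4 mm thick) covering the tyre, 88 mm above the bench; a 44 mm spindle nut stands 6 mm above it. The tyre under it has one high spot, rising smoothly 4 mm over 17 degrees either side of its middle, and one lesser bump, 1.5 mm over 10 degrees, at least 70 degrees away. Their places relative to the knob are unknown, new each time.
- knob_grip (a point): Point on the axis of the crank knob at the height to grip it, 40 mm above the flange (128 mm above the bench). The knob is an upright black plastic cylinder 26 mm in diameter and 60 mm tall, 55 mm from the spindle, and spins freely on its own pin, so the hand that holds it need not turn.
- gauge: Steel post 45 x 40 x 64 mm on the base plate (top 84 mm above the bench) that carries the pointer: a brass pin 12 mm thick with a rounded tip 16 mm across, level, aimed at the spindle, reaching under the flange. Origin and axes as the stand's. The pin is stiffly sprung along its length, 5 N per mm.
- pointer_tip (a point): The unpressed pointer's tip: 80.5 mm from the spindle, 68 mm above the bench. It clears sound tyre by 0.5 mm and rubs (friction 0.6) only on raised places: it is pressed with 5 N on top of the lesser bump, 17.5 N on the middle of the high spot and 12.5 N at 8.5 degrees off it. At the knob this is felt as a drag of up to about 5 and 16 N. The start is over 30 degrees from the high spot.
- hammer: Bystander: hammer, 260 mm long, lying beside the stand. Leave alone.
- screwdriver: Bystander: screwdriver with red handle, 200 mm long, beside the stand. Leave alone.
- wrench: Bystander: steel wrench, 180 mm long, beside the stand. Leave alone.

How it is judged:
By the outcome, as a careful person would: the job done as asked, in the order asked, and still so for the second after the job is handed in, with the robot touching nothing.
It also fails if it takes over 67 s, if anything falls off the work surface, if the arm or the gripper's body presses on something with over 40 N, if the wrist force passes 120 N, or if a joint passes its speed limit or range.

### The arm

A 7-joint arm with a two-finger parallel gripper is mounted at the origin on the work surface. World frame = base frame: x ahead of the robot, y to its left, z up, the work surface at z = 0. Lengths are in m, angles in rad, forces in N, time in s.
With the tool pointing down it reaches from about 0.425 to 0.875 m from the base axis. Payload 4.7 kg.
Tool frame: the origin (TCP) lies at the very end of the fingers, on their centre line; the grasp point (between the pads) lies 19 mm behind it; z points along the fingers, y is the line along which they close (so a half turn about z gives the same grasp; the last joint's range is limited). The gripper opens to 87 mm and grips with 3 to 60 N. Pads are 19 mm wide; open, the fingers measure 117 mm over their backs; the gripper's body (75 mm by 190 mm) begins 51 mm behind the grasp point.
Start: joints at [0.014, 0.321, -0.07, 1.45, 0.023, 1.371, -0.057], TCP at [0.65, -0, 0.223] pointing down, gripper open.
Joint ranges: [-2.86, 2.86], [-0.3, 2.09], [-1.38, 1.24], [0.06, 2.45], [-1.56, 4.7], [0.09, 2.05], [-2.69, 2.69]. Speed limits (rad/s): [2.57, 2.57, 3.14, 3.14, 3.14, 3.14, 3.14].

### API

Orientations are given as a rotation vector (axis times angle).
In Python, from bench import ctrl gives the robot as it stands.
- The arm moves only by the shell command python3 -m jog 'ROWS' [FORCE]. ROWS is JSON, a list that holds one entry, the list of rows, each a list of 7 numbers: the shift along the tool's x, y, z in mm, then the turn, a rotation vector about the tool's x, y, z in degrees, then the finger opening in mm, from 0 to 87. A call has 1 to 10 rows; each row is the pose to reach, as a shift and turn from the pose commanded when the call began, along the tool's axes at that moment; what a row does not reach only later rows make up. A row lasts 1/10 s, in which the tool goes at most 50 mm and 8.59 degrees, less where a joint would pass 70% of its speed; a pose out of reach is approached as far as the arm can. A call with a gripper value outside its range is refused whole. The fingers move at their own pace and stop on an object; FORCE is the grip in N (left out, the last holds). Time passes only in rows, so rows that repeat a pose let the fingers close. It gives the time, the measured TCP pose, the force, the opening and the grip force at its end, in the units of the state.
- ctrl.get_state(): the state, without advancing time (a new reading comes with each control period).
- ctrl.get_image(name): name is "scene" or "side" or "wrist"; returns a dict with "image" (480x640x3 uint8, red, green, blue), "depth" (480x640 float32, m along the optical axis (not along the pixel's ray), 0 where there is no reading), "fov_y" (degrees; the focal length in pixels is half the picture's height over the tangent of half this angle, whatever the lens; pixels are square), "cx", "cy" (the principal point, pixels), "k1" (the pictures are not rectified: a ray, as slopes to the right and down, at radius r is drawn at 1 + k1 r^2 times it, then the intrinsics apply), "rvec" (rotation vector, rad) and "tvec" (3), from world to camera coordinates, as OpenCV has them. Camera axes: x right, y down, z forward; pixel columns grow to the right and rows downward; lengths in m; the calibration is good to about 2 mm. A picture is of the moment at which its call begins.
- ctrl.close_job(): hands the job in; it is judged then, once.
The state is a dict: "time": time; "joint_positions": joint angles; "qd": joint speeds; "joint_torque": joint torques, N m; "position": TCP position; "tool_rot": TCP orientation; "ft_force": force on the tool from outside, world axes, zero at the start; "torque": the same for the moment, N m; "grip_width": opening from 0.0 (shut) to 1.0 (fully open); "grip_force": force on a finger pad.
Only numpy, scipy, OpenCV 4.12 (cv2) and the standard library are available. Lean on these libraries where they do the work, as an engineer would, in place of code of your own. Each camera call takes 0.05 s, during which the arm holds its last target. There are 200 camera calls.

## Working session

There is one attempt and no reset: what is moved stays moved. The work goes in short steps, Python scripts to look and compute and a shell command to move; the robot and the scene stay as the last step left them, time stands still between calls to the robot, and variables do not carry over. Pictures are saved under pics/ and viewed, at most 10 in all, crops included, and the job is handed in when it is done.

```bash
mkdir -p pics; ls; cat > h.py <<'E'
import numpy as np, cv2
from bench import ctrl
def K(d):
    f=240/np.tan(np.radians(d["fov_y"])/2); return np.array([[f,0,d["cx"]],[0,f,d["cy"]],[0,0,1.]])
def plane(d,uv,z):
    uv=np.array(uv,float).reshape(-1,1,2)
    k=K(d); s=(uv[:,0]-k[:2,2])/k[0,0]
    n=s.copy()
    for _ in range(30): n=s/(1+d["k1"]*(n**2).sum(1,keepdims=True))
    R=cv2.Rodrigues(np.array(d["rvec"],float))[0]; c=-R.T@np.array(d["tvec"],float)
    r=np.c_[n,np.ones(len(n))]@R
    return c+r*((z-c[2])/r[:,2])[:,None]
def save(d,n): cv2.imwrite(f"pics/{n}.png",d["image"][:,:,::-1])
E
python3 - <<'E'
from h import *
import pickle
for n in("scene","side","wrist"):
    d=ctrl.get_image(n); save(d,n+"0"); pickle.dump(d,open(n+"0.pkl","wb"))
    R=cv2.Rodrigues(np.array(d["rvec"],float))[0]; print(n,-R.T@np.array(d["tvec"]),R[2],d["k1"],d["fov_y"])
print(ctrl.get_state())
E
```

```text
pics
scene [1.10394323 0.26457497 0.65094056] [-0.71573004 -0.25426747 -0.6504449 ] 0.006372410090873553 51.351915158573235
side [ 0.50911264 -0.5735521   0.46818465] [ 0.0579385   0.87213472 -0.48582318] -0.06332005474143848 46.82250777101666
wrist [0.64953426 0.0742663  0.38558783] [-2.31808781e-04 -2.69371214e-01 -9.63036393e-01] -0.07275507650287572 59.571383989595944
{'time': 0.15, 'joint_positions': array([ 0.01411753,  0.32163202, -0.07004986,  1.45137787,  0.02261705,
        1.37080412, -0.05691591]), 'qd': array([-0.00026789, -0.00175581, -0.00036022, -0.00365858,  0.00138894,
        0.00044544, -0.00026331]), 'joint_torque': array([ 2.16972071e-04, -4.91794288e+01, -4.04079035e-01, -3.12878716e+01,
       -6.39387709e-02,  4.04033612e-02,  9.90178205e-05]), 'position': array([ 6.49588743e-01, -8.56800650e-05,  2.21734430e-01]), 'tool_rot': array([-2.22082574e+00, -2.22073878e+00,  1.71584912e-03]), 'ft_force': array([0.05111512, 0.47128612, 0.45422846]), 'torque': array([-0.03538337,  0.00545713,  0.009914  ]), 'grip_force': 0.0, 'grip_width': 1.0024470979122222}
```

View pics/scene0.png

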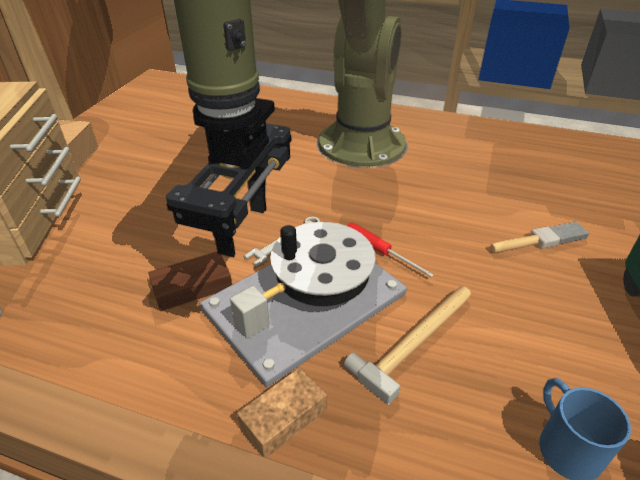

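View pics/wrist0.png

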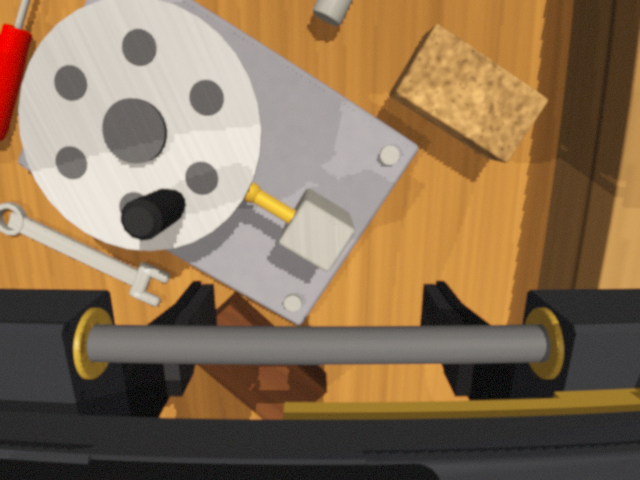

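The wrist view shows the flange with its nut centre near (134,130), the knob top near (140,220), the pointer from (250,192) to (295,213), and the wrench below left at (5,215) to (160,285). The scene view agrees: knob at (288,240), nut at (322,253).

```bash
cat >> h.py <<'E'
def cloud(d):
    v,u=np.mgrid[0:480,0:640]; uv=np.c_[u.ravel(),v.ravel()].astype(float)
    k=K(d); p=cv2.undistortPointsIter(uv.reshape(-1,1,2),k,np.array([d["k1"],0,0,0.]),None,None,(3,40,1e-9))[:,0]
    z=d["depth"].ravel().astype(float); P=np.c_[p*z[:,None],z]
    R=cv2.Rodrigues(np.array(d["rvec"],float))[0]; P=(P-np.array(d["tvec"]))@R
    P[z<=0]=np.nan; return P.reshape(480,640,3)
def circ(P):
    A=np.c_[2*P[:,:2],np.ones(len(P))]; s=np.linalg.lstsq(A,(P[:,:2]**2).sum(1),rcond=None)[0]
    return s[:2],np.sqrt(s[2]+s[:2]@s[:2])
E
python3 - <<'E'
from h import *
import pickle
for n in("wrist","scene"):
    d=pickle.load(open(n+"0.pkl","rb")); C=cloud(d); z=C[...,2]
    near=np.hypot(C[...,0]-.55,C[...,1]+.05)<.4
    img=d["image"].astype(int); 
    m=(np.abs(z-.088)<.006)&near
    k,l,st,ce=cv2.connectedComponentsWithStats(m.astype(np.uint8)); i=1+st[1:,4].argmax()
    mm=(l==i).astype(np.uint8); c=max(cv2.findContours(mm,0,1)[0],key=cv2.contourArea)
    h=cv2.convexHull(c)[:,0]; Q=plane(d,h,.088); print(n,st[i],circ(Q))
    mk=(z>.13)&(z<.16)&near&(img.max(2)<80)
    print("knobtop z>.13", mk.sum(), np.nanmedian(C[mk],0) if mk.any() else 0, np.nanmin(C[mk],0),np.nanmax(C[mk],0))
    # post top
    mp=(np.abs(z-.084)<.006)&near&(l!=i); k,l2,st,ce=cv2.connectedComponentsWithStats(mp.astype(np.uint8))
    for j in range(1,k):
        if st[j,4]>150: print("z84",st[j],plane(d,ce[j],.084))
    hsv=cv2.cvtColor(d["image"],cv2.COLOR_RGB2HSV); b=cv2.inRange(hsv,(20,170,150),(30,255,255))
    k,l3,st,ce=cv2.connectedComponentsWithStats(b)
    for j in range(1,k):
        if st[j,4]>80: print("brass",st[j],plane(d,ce[j],.068))
E
```

```text
wrist [   18     0   244   250 42193] (array([0.5224009 , 0.07056717]), np.float64(0.08733648174999058))
knobtop z>.13 1663 [0.54828295 0.02224093 0.14862076] [0.53354449 0.00824655 0.1300057 ] [0.5570303  0.03288186 0.15122806]
z84 [ 587    0   53  289 3108] [[0.86698644 0.06410823 0.084     ]]
z84 [ 279  199   76   73 3153] [[ 0.64835558 -0.00636526  0.084     ]]
brass [245 184  50  38 669] [[0.6115114  0.01519152 0.068     ]]
brass [ 75 310  17  33 177] [[ 0.44704711 -0.08893183  0.068     ]]
brass [ 73 348  15  30 185] [[ 0.43688793 -0.12841856  0.068     ]]
brass [ 284  390  356   22 3357] [[ 0.79039882 -0.16805365  0.068     ]]
scene [    0   365   326   115 15319] (array([ 0.62468693, -0.04158592]), np.float64(0.330547174241288))
knobtop z>.13 209 [0.55316087 0.02254036 0.14379231] [0.5396531  0.00946092 0.13005531] [0.56008607 0.03212706 0.14964448]
z84 [ 270  222  105   73 5151] [[0.53172087 0.07664671 0.084     ]]
z84 [230 285  37  30 623] [[ 0.65353565 -0.00618395  0.084     ]]
```

```bash
python3 -m jog '[[[10,-50,0,0,0,0,87],[20.5,-103,0,0,0,0,87],[20.5,-103,20,0,0,0,87],[20.5,-103,50,0,0,0,87],[20.5,-103,60,0,0,0,87],[20.5,-103,60,0,0,0,87]]]' 40
python3 - <<'E'
from h import *
d=ctrl.get_image("wrist"); save(d,"w1")
C=cloud(d); z=C[...,2]; m=(np.abs(z-.148)<.004)&(d["image"].max(2)<90)
near=np.hypot(C[...,0]-.547,C[...,1]-.02)<.03
m&=near
Q=C[m]; print(m.sum(),np.median(Q,0),Q.min(0),Q.max(0),ctrl.get_state()["position"])
d2=ctrl.get_image("side"); save(d2,"s1")
E
```

```text
time: 0.75
position: [0.5458, 0.0203, 0.1609]
tool_rot: [-2.22, -2.22, 0.005]
ft_force: [-0.9, -0.5, 0.0]
grip_width: 1.0
grip_force: 0.0
2202 [0.54382339 0.02185397 0.14918676] [0.53171442 0.00728697 0.14403937] [0.55576904 0.03287759 0.15153001] [0.54691176 0.02036177 0.16228523]
```

View pics/w1.png

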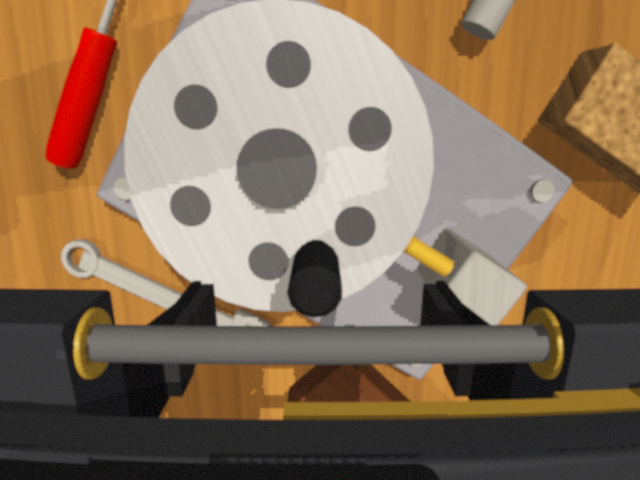

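View pics/s1.png

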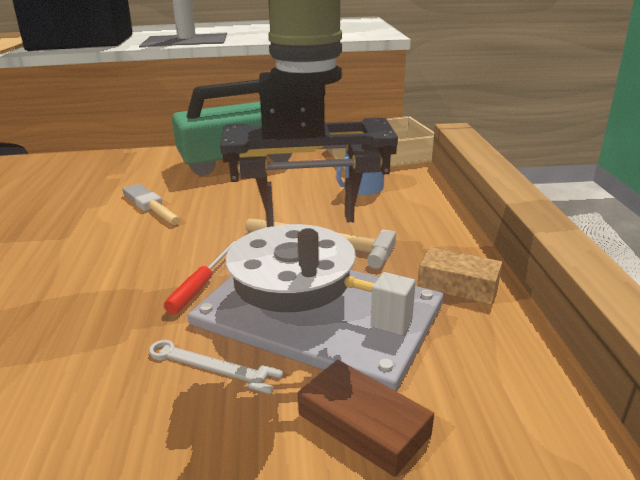

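The wrist view shows the knob top at (315,285), midway between the fingers (about 195 and 440). The side view shows the knob at (308,240), clear below the open fingers. I'll descend and close.

```bash
python3 -m jog '[[[0,0,25,0,0,0,87],[0,-1,45,0,0,0,87],[0,-1,53,0,0,0,87],[0,-1,53,0,0,0,26],[0,-1,53,0,0,0,20],[0,-1,53,0,0,0,15],[0,-1,53,0,0,0,15],[0,-1,53,0,0,0,15],[0,-1,53,0,0,0,15],[0,-1,53,0,0,0,15]]]' 45
python3 - <<'E'
from h import *
d=ctrl.get_image("wrist"); C=cloud(d); z=C[...,2]
m=(np.abs(z-.088)<.005)&(np.hypot(C[...,0]-.52,C[...,1]-.07)<.1)
c=max(cv2.findContours(m.astype(np.uint8),0,1)[0],key=cv2.contourArea)
h=cv2.convexHull(c)[:,0]; h=h[(h[:,1]<230)&(h[:,1]>1)]; print(circ(plane(d,h,.088)))
mp=(np.abs(z-.084)<.004)&(np.hypot(C[...,0]-.63,C[...,1]+.006)<.05)
k,l,st,ce=cv2.connectedComponentsWithStats(mp.astype(np.uint8)); j=1+st[1:,4].argmax();print(plane(d,ce[j],.084),st[j])
s=ctrl.get_state(); print(s["position"],s["ft_force"],s["grip_width"]*87,s["grip_force"])
E
```

```text
time: 1.85
position: [0.546, 0.0205, 0.1097]
tool_rot: [2.221, 2.221, 0.0]
ft_force: [-0.2, -0.1, 0.5]
grip_width: 0.448
grip_force: 0.0
(array([0.52258206, 0.07030362]), np.float64(0.08766538570860949))
[[0.63970379 0.01829976 0.084     ]] [495 279  29  11 173]
[0.5460312  0.02043565 0.10964407] [-1.02316199 -0.31177159  0.54925411] 34.84190418824693 0.0
```

```bash
python3 -m jog '[[[0,0,0,0,0,0,15],[0,0,0,0,0,0,15],[0,0,0,0,0,0,15],[0,0,0,0,0,0,15]]]' 45
cat > t.py <<'E'
from h import *
import sys
# rows: start angle, total, n -> (tool x = world y, tool y = world x)
c=np.array([.5225,.0704]); 
def tab(a,tot,n,r=55.):
    P=lambda t:r*np.array([np.sin(np.radians(t)),np.cos(np.radians(t))])
    return [[float(v) for v in np.round(P(a+tot*(i+1)/n)-P(a),1)] for i in range(n)]
E
python3 - <<'E'
from t import *
s=ctrl.get_state(); v=s["position"][:2]-c; print(v,np.hypot(*v),np.degrees(np.arctan2(v[1],v[0])),s["grip_width"]*87,s["grip_force"],s["ft_force"])
for k in range(18): print(-65+20*k,tab(-65+20*k,20,5))
E
```

```text
time: 2.3
position: [0.5457, 0.0207, 0.1095]
tool_rot: [-2.221, -2.221, 0.001]
ft_force: [-0.8, 0.8, 0.2]
grip_width: 0.29
grip_force: 45.0
[ 0.0231926  -0.04974827] 0.054888859433957146 -65.00510461314191 25.262615486430658 45.00447103462648 [-0.82821051  0.77480895  0.21999975]
-65 [[1.7, 3.4], [3.7, 6.7], [5.9, 9.9], [8.3, 12.8], [11.0, 15.6]]
-45 [[2.8, 2.6], [5.8, 5.0], [8.9, 7.2], [12.2, 9.2], [15.6, 11.0]]
-25 [[3.5, 1.5], [7.2, 2.7], [10.9, 3.7], [14.6, 4.5], [18.5, 4.9]]
-5 [[3.8, 0.2], [7.7, 0.1], [11.5, -0.2], [15.3, -0.8], [19.0, -1.7]]
15 [[3.7, -1.1], [7.3, -2.5], [10.7, -4.1], [14.1, -6.0], [17.3, -8.1]]
35 [[3.1, -2.3], [6.0, -4.8], [8.7, -7.5], [11.2, -10.4], [13.5, -13.5]]
55 [[2.1, -3.2], [4.0, -6.6], [5.6, -10.1], [7.0, -13.6], [8.1, -17.3]]
75 [[0.9, -3.7], [1.5, -7.5], [1.8, -11.4], [1.9, -15.2], [1.7, -19.0]]
95 [[-0.5, -3.8], [-1.2, -7.6], [-2.2, -11.3], [-3.4, -14.9], [-4.9, -18.5]]
115 [[-1.7, -3.4], [-3.7, -6.7], [-5.9, -9.9], [-8.3, -12.8], [-11.0, -15.6]]
135 [[-2.8, -2.6], [-5.8, -5.0], [-8.9, -7.2], [-12.2, -9.2], [-15.6, -11.0]]
155 [[-3.5, -1.5], [-7.2, -2.7], [-10.9, -3.7], [-14.6, -4.5], [-18.5, -4.9]]
175 [[-3.8, -0.2], [-7.7, -0.1], [-11.5, 0.2], [-15.3, 0.8], [-19.0, 1.7]]
195 [[-3.7, 1.1], [-7.3, 2.5], [-10.7, 4.1], [-14.1, 6.0], [-17.3, 8.1]]
215 [[-3.1, 2.3], [-6.0, 4.8], [-8.7, 7.5], [-11.2, 10.4], [-13.5, 13.5]]
235 [[-2.1, 3.2], [-4.0, 6.6], [-5.6, 10.1], [-7.0, 13.6], [-8.1, 17.3]]
255 [[-0.9, 3.7], [-1.5, 7.5], [-1.8, 11.4], [-1.9, 15.2], [-1.7, 19.0]]
275 [[0.5, 3.8], [1.2, 7.6], [2.2, 11.3], [3.4, 14.9], [4.9, 18.5]]
```

```bash
cat > m.py <<'E'
from t import *
s=ctrl.get_state(); v=s["position"][:2]-c; a=np.arctan2(v[1],v[0]); f=s["ft_force"]
print("t%.2f ang %.2f r %.1f | Ftan %.1f Frad %.1f Fz %.1f"%(s["time"],np.degrees(a),1e3*np.hypot(*v),f[1]*np.cos(a)-f[0]*np.sin(a),f[0]*np.cos(a)+f[1]*np.sin(a),f[2]))
E
python3 -m jog '[[[1.7,3.4,0,0,0,0,15],[3.7,6.7,0,0,0,0,15],[5.9,9.9,0,0,0,0,15],[8.3,12.8,0,0,0,0,15],[11,15.6,0,0,0,0,15]]]' >/dev/null; python3 m.py
python3 -m jog '[[[2.8,2.6,0,0,0,0,15],[5.8,5,0,0,0,0,15],[8.9,7.2,0,0,0,0,15],[12.2,9.2,0,0,0,0,15],[15.6,11,0,0,0,0,15]]]' >/dev/null; python3 m.py
```

```text
t2.80 ang -44.53 r 55.0 | Ftan -2.0 Frad -2.5 Fz 0.6
t3.30 ang -24.87 r 55.2 | Ftan -1.3 Frad -3.0 Fz 1.4
```

```bash

python3 -m jog '[[[3.5,1.5,0,0,0,0,15],[7.2,2.7,0,0,0,0,15],[10.9,3.7,0,0,0,0,15],[14.6,4.5,0,0,0,0,15],[18.5,4.9,0,0,0,0,15]]]' >/dev/null; python3 m.py
python3 -m jog '[[[3.8,0.2,0,0,0,0,15],[7.7,0.1,0,0,0,0,15],[11.5,-0.2,0,0,0,0,15],[15.3,-0.8,0,0,0,0,15],[19,-1.7,0,0,0,0,15]]]' >/dev/null; python3 m.py
python3 -m jog '[[[3.7,-1.1,0,0,0,0,15],[7.3,-2.5,0,0,0,0,15],[10.7,-4.1,0,0,0,0,15],[14.1,-6,0,0,0,0,15],[17.3,-8.1,0,0,0,0,15]]]' >/dev/null; python3 m.py
python3 -m jog '[[[3.1,-2.3,0,0,0,0,15],[6,-4.8,0,0,0,0,15],[8.7,-7.5,0,0,0,0,15],[11.2,-10.4,0,0,0,0,15],[13.5,-13.5,0,0,0,0,15]]]' >/dev/null; python3 m.py
python3 -m jog '[[[2.1,-3.2,0,0,0,0,15],[4,-6.6,0,0,0,0,15],[5.6,-10.1,0,0,0,0,15],[7,-13.6,0,0,0,0,15],[8.1,-17.3,0,0,0,0,15]]]' >/dev/null; python3 m.py
```

```text
t3.80 ang -5.04 r 55.2 | Ftan -1.9 Frad -2.7 Fz 0.1
t4.30 ang 14.90 r 55.3 | Ftan -0.4 Frad -1.8 Fz -1.1
t4.80 ang 35.00 r 55.4 | Ftan -3.0 Frad -1.3 Fz -2.7
t5.30 ang 55.94 r 55.4 | Ftan -0.5 Frad -0.8 Fz -2.4
t5.80 ang 75.23 r 55.3 | Ftan -1.6 Frad -0.4 Fz -4.4
```

```bash

python3 -m jog '[[[0.9,-3.7,0,0,0,0,15],[1.5,-7.5,0,0,0,0,15],[1.8,-11.4,0,0,0,0,15],[1.9,-15.2,0,0,0,0,15],[1.7,-19,0,0,0,0,15]]]' >/dev/null; python3 m.py
python3 -m jog '[[[-0.5,-3.8,0,0,0,0,15],[-1.2,-7.6,0,0,0,0,15],[-2.2,-11.3,0,0,0,0,15],[-3.4,-14.9,0,0,0,0,15],[-4.9,-18.5,0,0,0,0,15]]]' >/dev/null; python3 m.py
python3 -m jog '[[[-1.7,-3.4,0,0,0,0,15],[-3.7,-6.7,0,0,0,0,15],[-5.9,-9.9,0,0,0,0,15],[-8.3,-12.8,0,0,0,0,15],[-11,-15.6,0,0,0,0,15]]]' >/dev/null; python3 m.py
python3 -m jog '[[[-2.8,-2.6,0,0,0,0,15],[-5.8,-5,0,0,0,0,15],[-8.9,-7.2,0,0,0,0,15],[-12.2,-9.2,0,0,0,0,15],[-15.6,-11,0,0,0,0,15]]]' >/dev/null; python3 m.py
```

```text
t6.30 ang 95.15 r 55.2 | Ftan -1.5 Frad -0.1 Fz -4.1
t6.80 ang 115.20 r 55.1 | Ftan -1.6 Frad 0.2 Fz -5.3
t7.30 ang 132.91 r 55.0 | Ftan -10.4 Frad -1.2 Fz -12.3
t7.80 ang 150.98 r 54.9 | Ftan -9.6 Frad -2.1 Fz -11.2
```

```bash

python3 -m jog '[[[-1.8,-0.8,0,0,0,0,15],[-3.5,-1.5,0,0,0,0,15],[-5.5,-2.1,0,0,0,0,15],[-9.1,-3.2,0,0,0,0,15],[-12.7,-4.1,0,0,0,0,15]]]' >/dev/null; python3 m.py
python3 - <<'E'
from t import *
print(tab(155,14,5))
for k in range(14): print(169-4*k,tab(169-4*k,-4,2))
E
```

```text
t8.30 ang 169.67 r 54.8 | Ftan -1.4 Frad -2.2 Fz -6.3
[[-2.5, -1.1], [-5.0, -2.0], [-7.5, -2.9], [-10.1, -3.6], [-12.7, -4.1]]
169 [[1.9, 0.4], [3.7, 0.9]]
165 [[1.8, 0.5], [3.7, 1.1]]
161 [[1.8, 0.7], [3.6, 1.4]]
157 [[1.8, 0.8], [3.5, 1.6]]
153 [[1.7, 0.9], [3.4, 1.9]]
149 [[1.6, 1.0], [3.2, 2.1]]
145 [[1.6, 1.1], [3.1, 2.3]]
141 [[1.5, 1.2], [2.9, 2.5]]
137 [[1.4, 1.3], [2.7, 2.7]]
133 [[1.3, 1.4], [2.5, 2.9]]
129 [[1.2, 1.5], [2.3, 3.1]]
125 [[1.1, 1.6], [2.1, 3.2]]
121 [[1.0, 1.7], [1.9, 3.4]]
117 [[0.8, 1.7], [1.6, 3.5]]
```

```bash

python3 -m jog '[[[1.9,0.4,0,0,0,0,15],[3.7,0.9,0,0,0,0,15]]]' >/dev/null; python3 m.py
python3 -m jog '[[[1.8,0.5,0,0,0,0,15],[3.7,1.1,0,0,0,0,15]]]' >/dev/null; python3 m.py
python3 -m jog '[[[1.8,0.7,0,0,0,0,15],[3.6,1.4,0,0,0,0,15]]]' >/dev/null; python3 m.py
python3 -m jog '[[[1.8,0.8,0,0,0,0,15],[3.5,1.6,0,0,0,0,15]]]' >/dev/null; python3 m.py
python3 -m jog '[[[1.7,0.9,0,0,0,0,15],[3.4,1.9,0,0,0,0,15]]]' >/dev/null; python3 m.py
python3 -m jog '[[[1.6,1.0,0,0,0,0,15],[3.2,2.1,0,0,0,0,15]]]' >/dev/null; python3 m.py
python3 -m jog '[[[1.6,1.1,0,0,0,0,15],[3.1,2.3,0,0,0,0,15]]]' >/dev/null; python3 m.py
python3 -m jog '[[[1.5,1.2,0,0,0,0,15],[2.9,2.5,0,0,0,0,15]]]' >/dev/null; python3 m.py
python3 -m jog '[[[1.4,1.3,0,0,0,0,15],[2.7,2.7,0,0,0,0,15]]]' >/dev/null; python3 m.py
python3 -m jog '[[[1.3,1.4,0,0,0,0,15],[2.5,2.9,0,0,0,0,15]]]' >/dev/null; python3 m.py
python3 -m jog '[[[1.2,1.5,0,0,0,0,15],[2.3,3.1,0,0,0,0,15]]]' >/dev/null; python3 m.py
python3 -m jog '[[[1.1,1.6,0,0,0,0,15],[2.1,3.2,0,0,0,0,15]]]' >/dev/null; python3 m.py
python3 -m jog '[[[1.0,1.7,0,0,0,0,15],[1.9,3.4,0,0,0,0,15]]]' >/dev/null; python3 m.py
python3 -m jog '[[[0.8,1.7,0,0,0,0,15],[1.6,3.5,0,0,0,0,15]]]' >/dev/null; python3 m.py
python3 -c "
from t import *
for k in range(14): print(113+4*k,tab(113+4*k,4,2))"
```

```text
t8.50 ang 166.01 r 54.8 | Ftan 1.6 Frad -0.4 Fz -5.2
t8.70 ang 160.89 r 54.9 | Ftan 1.2 Frad -0.6 Fz -5.2
t8.90 ang 157.90 r 54.9 | Ftan 6.0 Frad -0.3 Fz -2.3
t9.10 ang 155.49 r 54.9 | Ftan 9.6 Frad 0.5 Fz -0.0
t9.30 ang 152.83 r 54.9 | Ftan 12.2 Frad 0.9 Fz 4.7
t9.50 ang 149.80 r 54.9 | Ftan 14.4 Frad 2.3 Fz 4.8
t9.70 ang 146.06 r 54.9 | Ftan 15.6 Frad 2.0 Fz 5.3
t9.90 ang 141.43 r 54.9 | Ftan 12.6 Frad 2.1 Fz 4.6
t10.10 ang 135.77 r 55.0 | Ftan 7.5 Frad -0.5 Fz 0.7
t10.30 ang 129.60 r 55.0 | Ftan 3.6 Frad -1.4 Fz -4.2
t10.50 ang 124.23 r 55.1 | Ftan 1.1 Frad -1.5 Fz -5.0
t10.70 ang 120.40 r 55.1 | Ftan 0.8 Frad -2.0 Fz -4.1
t10.90 ang 116.49 r 55.2 | Ftan 2.2 Frad -1.8 Fz -5.5
t11.10 ang 112.56 r 55.2 | Ftan 0.9 Frad -1.4 Fz -4.2
113 [[-0.8, -1.8], [-1.6, -3.5]]
117 [[-0.9, -1.7], [-1.9, -3.4]]
121 [[-1.0, -1.6], [-2.1, -3.2]]
125 [[-1.1, -1.6], [-2.3, -3.1]]
129 [[-1.2, -1.5], [-2.5, -2.9]]
133 [[-1.3, -1.4], [-2.7, -2.7]]
137 [[-1.4, -1.3], [-2.9, -2.5]]
141 [[-1.5, -1.2], [-3.1, -2.3]]
145 [[-1.6, -1.1], [-3.2, -2.1]]
149 [[-1.7, -1.0], [-3.4, -1.9]]
153 [[-1.7, -0.8], [-3.5, -1.6]]
157 [[-1.8, -0.7], [-3.6, -1.4]]
161 [[-1.8, -0.6], [-3.7, -1.1]]
165 [[-1.9, -0.5], [-3.7, -0.9]]
```

Now the forward pass, for symmetry.

```bash

python3 -m jog '[[[-0.8,-1.8,0,0,0,0,15],[-1.6,-3.5,0,0,0,0,15]]]' >/dev/null; python3 m.py
python3 -m jog '[[[-0.9,-1.7,0,0,0,0,15],[-1.9,-3.4,0,0,0,0,15]]]' >/dev/null; python3 m.py
python3 -m jog '[[[-1.0,-1.6,0,0,0,0,15],[-2.1,-3.2,0,0,0,0,15]]]' >/dev/null; python3 m.py
python3 -m jog '[[[-1.1,-1.6,0,0,0,0,15],[-2.3,-3.1,0,0,0,0,15]]]' >/dev/null; python3 m.py
python3 -m jog '[[[-1.2,-1.5,0,0,0,0,15],[-2.5,-2.9,0,0,0,0,15]]]' >/dev/null; python3 m.py
python3 -m jog '[[[-1.3,-1.4,0,0,0,0,15],[-2.7,-2.7,0,0,0,0,15]]]' >/dev/null; python3 m.py
python3 -m jog '[[[-1.4,-1.3,0,0,0,0,15],[-2.9,-2.5,0,0,0,0,15]]]' >/dev/null; python3 m.py
python3 -m jog '[[[-1.5,-1.2,0,0,0,0,15],[-3.1,-2.3,0,0,0,0,15]]]' >/dev/null; python3 m.py
python3 -m jog '[[[-1.6,-1.1,0,0,0,0,15],[-3.2,-2.1,0,0,0,0,15]]]' >/dev/null; python3 m.py
python3 -m jog '[[[-1.7,-1.0,0,0,0,0,15],[-3.4,-1.9,0,0,0,0,15]]]' >/dev/null; python3 m.py
python3 -m jog '[[[-1.7,-0.8,0,0,0,0,15],[-3.5,-1.6,0,0,0,0,15]]]' >/dev/null; python3 m.py
python3 -m jog '[[[-1.8,-0.7,0,0,0,0,15],[-3.6,-1.4,0,0,0,0,15]]]' >/dev/null; python3 m.py
python3 -m jog '[[[-1.8,-0.6,0,0,0,0,15],[-3.7,-1.1,0,0,0,0,15]]]' >/dev/null; python3 m.py
```

```text
t11.30 ang 116.22 r 55.1 | Ftan -2.2 Frad -1.7 Fz -6.2
t11.50 ang 120.72 r 55.1 | Ftan -1.1 Frad -1.3 Fz -6.9
t11.70 ang 124.82 r 55.1 | Ftan -1.7 Frad -1.2 Fz -7.3
t11.90 ang 128.66 r 55.1 | Ftan -3.2 Frad -0.8 Fz -7.8
t12.10 ang 131.19 r 55.0 | Ftan -7.8 Frad -1.7 Fz -13.1
t12.30 ang 133.74 r 55.0 | Ftan -10.6 Frad -2.1 Fz -14.8
t12.50 ang 136.56 r 55.0 | Ftan -12.5 Frad -2.8 Fz -16.7
t12.70 ang 139.78 r 55.0 | Ftan -14.5 Frad -2.7 Fz -16.7
t12.90 ang 143.58 r 55.0 | Ftan -14.3 Frad -3.0 Fz -16.6
t13.10 ang 148.22 r 54.9 | Ftan -11.3 Frad -2.4 Fz -14.6
t13.30 ang 153.80 r 54.9 | Ftan -6.8 Frad -3.1 Fz -11.5
t13.50 ang 160.15 r 54.9 | Ftan -1.7 Frad -3.4 Fz -8.8
t13.70 ang 165.31 r 54.9 | Ftan -1.3 Frad -1.7 Fz -8.2
```

```bash
python3 - <<'E'
import numpy as np
from scipy.optimize import least_squares
b=np.array([[166,1.6],[160.9,1.2],[157.9,6],[155.49,9.6],[152.83,12.2],[149.8,14.4],[146.06,15.6],[141.43,12.6],[135.77,7.5],[129.6,3.6],[124.23,1.1],[120.4,.8],[116.5,2.2]])
f=np.array([[116.2,2.2],[120.7,1.1],[124.8,1.7],[128.66,3.2],[131.19,7.8],[133.74,10.6],[136.56,12.5],[139.78,14.5],[143.58,14.3],[148.22,11.3],[153.8,6.8],[160.15,1.7],[165.3,1.3]])
def mod(x,th,d):
    c,k,f0,lag,mu=x; u=th-d*lag-c
    N=np.maximum(0,4*(1-(u/17)**2)-.5)*5; s=-d*8*u/289/1.43
    return f0+k*N*(mu+s)*80/55
r=lambda x:np.r_[mod(x,b[:,0],-1)-b[:,1],mod(x,f[:,0],1)-f[:,1]]
s=least_squares(r,[144,1,1.1,0,.6]);print(s.x,np.round(s.fun,1))
E
python3 -c "
from t import *
print(tab(165,-8,4),tab(157,-13,10))"
```

```text
[ 1.44008883e+02  7.59614885e-01  1.54762322e+00 -5.81780171e-02
  6.38329558e-01] [-0.1  0.3 -0.2 -0.   0.2 -0.2 -1.2 -0.   0.8 -0.9  0.4  0.7 -0.7 -0.7
  0.4 -0.2 -0.3 -0.2  0.4  0.9 -0.  -0.3  0.2  0.1 -0.2  0.2]
[[1.8, 0.5], [3.7, 1.1], [5.5, 1.8], [7.3, 2.5]] [[1.1, 0.5], [2.3, 1.0], [3.4, 1.6], [4.5, 2.2], [5.6, 2.8], [6.7, 3.4], [7.7, 4.0], [8.8, 4.7], [9.8, 5.4], [10.8, 6.1]]
```

The high spot is centred at hand angle 144.0°, so I'll go there.

```bash

python3 -m jog '[[[1.8,0.5,0,0,0,0,15],[3.7,1.1,0,0,0,0,15],[5.5,1.8,0,0,0,0,15],[7.3,2.5,0,0,0,0,15]]]' >/dev/null; python3 m.py
python3 -m jog '[[[1.1,0.5,0,0,0,0,15],[2.3,1.0,0,0,0,0,15],[3.4,1.6,0,0,0,0,15],[4.5,2.2,0,0,0,0,15],[5.6,2.8,0,0,0,0,15],[6.7,3.4,0,0,0,0,15],[7.7,4.0,0,0,0,0,15],[8.8,4.7,0,0,0,0,15],[9.8,5.4,0,0,0,0,15],[10.8,6.1,0,0,0,0,15]]]' >/dev/null; python3 m.py
python3 -m jog '[[[0,0,0,0,0,0,15],[0,0,0,0,0,0,15],[0,0,0,0,0,0,15],[0,0,0,0,0,0,15]]]' >/dev/null; python3 m.py
python3 -c "
from t import *
print(tab(144,-1,1))"
```

```text
t14.10 ang 158.02 r 54.9 | Ftan 5.6 Frad -0.2 Fz -3.5
t15.10 ang 149.22 r 54.9 | Ftan 14.5 Frad 1.5 Fz 3.3
t15.50 ang 148.49 r 54.9 | Ftan 12.7 Frad 0.7 Fz 2.4
[[0.8, 0.6]]
```

```bash

python3 -m jog '[[[1.2,0.9,0,0,0,0,15],[2.4,1.8,0,0,0,0,15],[3.4,2.7,0,0,0,0,15],[3.4,2.7,0,0,0,0,15],[3.4,2.7,0,0,0,0,15],[3.4,2.7,0,0,0,0,15]]]' >/dev/null; python3 m.py
```

```text
t16.10 ang 143.40 r 55.0 | Ftan 11.6 Frad 1.1 Fz 2.0
```

```bash

python3 -m jog '[[[-1,-0.7,0,0,0,0,15],[-2,-1.5,0,0,0,0,15],[-3,-2.2,0,0,0,0,15],[-3,-2.2,0,0,0,0,15],[-3,-2.2,0,0,0,0,15]]]' >/dev/null; python3 m.py
```

```text
t16.60 ang 143.71 r 55.0 | Ftan 5.0 Frad 0.5 Fz -2.7
```

```bash

python3 -m jog '[[[-1,-0.7,0,0,0,0,15],[-1.5,-1.2,0,0,0,0,15],[-1.5,-1.2,0,0,0,0,15],[-1.5,-1.2,0,0,0,0,15]]]' >/dev/null; python3 m.py
python3 -m jog '[[[0,0,0,0,0,0,32],[0,0,0,0,0,0,40],[0,0,0,0,0,0,60],[0,0,0,0,0,0,87],[0,0,0,0,0,0,87],[0,0,0,0,0,0,87],[0,0,0,0,0,0,87],[0,0,0,0,0,0,87]]]' ; python3 m.py
```

```text
t17.00 ang 143.99 r 55.0 | Ftan -2.0 Frad -0.8 Fz -8.2
time: 17.8
position: [0.4775, 0.1016, 0.1096]
tool_rot: [2.221, 2.221, -0.0]
ft_force: [-0.7, 0.2, -0.7]
grip_width: 0.919
grip_force: 0.0
t17.80 ang 145.22 r 54.8 | Ftan 0.3 Frad 0.7 Fz -0.7
```

Released at 144.0°. I'll lift clear and check the knob angle from the cameras.

```bash

python3 -m jog '[[[0,0,0,0,0,0,87],[0,0,10,0,0,0,87],[0,0,-15,0,0,0,87],[0,0,-60,0,0,0,87],[0,0,-100,0,0,0,87],[0,0,-110,0,0,0,87],[-35,0,-110,0,0,0,87],[-60,0,-110,0,0,0,87],[-60,0,-110,0,0,0,87],[-60,0,-110,0,0,0,87]]]'
python3 - <<'E'
from h import *
d=ctrl.get_image("wrist"); save(d,"w2"); C=cloud(d); z=C[...,2]
m=(z>.138)&(z<.156)&(np.hypot(C[...,0]-.478,C[...,1]-.103)<.04)
Q=C[m]; print(m.sum(), Q.min(0),Q.max(0)); 
p=(Q.min(0)+Q.max(0))[:2]/2-[.5225,.0704]; print(np.hypot(*p),np.degrees(np.arctan2(p[1],p[0])))
E
```

```text
time: 18.8
position: [0.4771, 0.0415, 0.2186]
tool_rot: [-2.222, -2.219, 0.001]
ft_force: [0.0, 0.1, -0.5]
grip_width: 0.996
grip_force: 0.0
1704 [0.46542613 0.08985347 0.14425654] [0.49102669 0.11505113 0.15191712]
0.0546580313257746 144.09697090474614
```

View pics/w2.png

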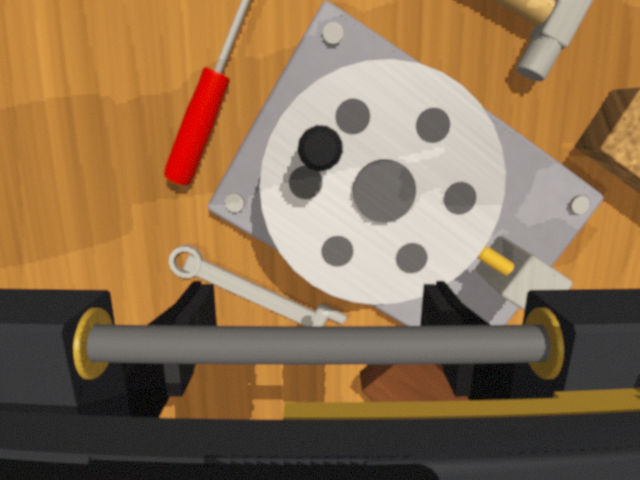

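The knob stands free at pixel (320,148), measured at 144.1°. The screwdriver, wrench and hammer are undisturbed, and the gripper is clear.

```bash
python3 -c "
from bench import ctrl
print(ctrl.close_job())"
```

```text
the job is handed in; nothing more can be done
None
```

The wheel is released and standing still with the middle of the high spot on the pointer, to within about a degree by my measurements. The tools were not disturbed, and the job was handed in at about 19 s.

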